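# Close the bath-pearl jar with the twist-lock lid that fits

## Task

One of the three loose lids in the white tray belongs to the open glass jar of bath pearls. Find the one that fits, set it on the jar's neck so that it drops right down, twist it clockwise until it is locked fully home, with its grip bar in line with the two red lugs, and let go.

Things in the scene. Friction and masses are not known exactly. Their poses are not given: they have to be found in the camera images.
- jar: Open glass jar, 76 mm wide, fixed on the counter by a black rubber foot. Origin: centre of its underside, at counter height; z up. White neck collar 40 mm across, top edge tapered, 88 mm above the origin. Two red lugs on the collar at +x and -x (half a turn is the same), each 18 mm wide, reaching 27.5 mm from the axis. With the right lid fully home, the lid's listed point is on the axis, 95 mm up.
- lid_bamboo_mid (a point): Brown bamboo lid, cap 72 mm across, 20 mm high; bore 64 mm; two tabs in its rim, 46 mm apart, in line with the bar. On top an upright grip bar 50 long, 12 thick, 26 mm high: pinch it across. Point: on the axis half-way up, 23 mm above the underside, 3 mm above the cap; x along bar, z up. Goes down with bar within 45 deg of crosswise to the lugs; clockwise it stops about 5 deg past in line.
- lid_grey_mid (a point): Grey plastic lid in the tray: cap 46 mm across and 20 mm high, bore 38 mm, no tabs; grip bar on top 38 mm long, 12 mm thick, 26 mm high. Point: on its axis half-way up, 23 mm above the underside; x along the bar, z up. All lids lie right way up in the white steel tray (280 x 430 mm, floor 3 mm thick, rim 25 mm above the counter).
- lid_blue_mid (a point): Blue plastic lid in the tray: cap 96 mm across and 20 mm high, bore 88 mm, two inward tabs 70 mm apart; grip bar on top 64 mm long, 12 mm thick, 26 mm high. Point: on its axis half-way up, 23 mm above the underside; x along the bar, z up.
Mind the look-alikes: they are no part of the job. What is meant by the part that bears lid_bamboo_mid is not green, pink or turquoise, and is the larger of those in its own colour.

How it is judged:
By the outcome, as a careful person would: the job done as asked, in the order asked, and still so for the second after the job is handed in, with the robot touching nothing.
It also fails if it takes over 45 s, if anything falls off the work surface, if the arm or the gripper's body presses on something with over 40 N, if the wrist force passes 120 N, or if a joint passes its speed limit or range.

## Robot

A 7-joint arm with a two-finger parallel gripper is mounted at the origin on the work surface. World frame = base frame: x ahead of the robot, y to its left, z up, the work surface at z = 0. Lengths are in mm, angles in rad, forces in N, time in s.
With the tool pointing down it reaches from about 350 to 775 mm from the base axis. Payload 3.1 kg.
Tool frame: the origin (TCP) lies between the finger pads; the fingertips stand 22 mm ahead of it and the grasp point (between the pads) lies 3 mm ahead of it (robot.tcp_to_tips is the distance from the TCP to the fingertips, in mm); z points along the fingers, y is the line along which they close (so a half turn about z gives the same grasp; the last joint's range is limited). The gripper opens to 85 mm and grips with 20 to 120 N. Pads are 22 mm wide; open, the fingers measure 114 mm over their backs; the gripper's body (76 mm by 85 mm) begins 54 mm behind the grasp point. The pads swing forward as they close: fully open they stand 13 mm farther back than shut.
Start: joints at [1.067, 0.311, 0.014, 1.512, -0.004, 1.319, -0.027], TCP at [245.092, -492.389, 253.304] pointing down, gripper open.
Joint ranges: [-2.7, 2.7], [-0.3, 1.91], [-1.27, 1.3], [0.12, 2.57], [-1.44, 4.58], [0.2, 2.03], [-3.05, 3.05]. Speed limits (rad/s): [2.79, 2.79, 3.14, 3.14, 3.14, 3.14, 3.14].

## Interface

Orientations are given as a unit quaternion [w, x, y, z].
In Python, from rig import telemetry, imaging, ticket, finder, robot gives the robot as it stands.
- The arm moves only by the tool servo_tool, never from a script. Its argument "series" is one flat list of numbers, 7 for each row, row after row: the shift along the tool's x, y, z in cm, then the turn, a rotation vector about the tool's x, y, z in degrees, then the finger opening in cm, from 0 to 8.54. In form: [dx, dy, dz, ax, ay, az, gripper, dx, dy, dz, ax, ay, az, gripper, ...]. A call has 1 to 12 rows; each row shifts and turns the commanded pose from where the row before left it, along the tool's axes as they then stand; what a row does not reach is not made up. A row lasts 1/10 s, in which the tool goes at most 50 mm and 8.59 degrees, less where a joint would pass 70% of its speed; a pose out of reach is approached as far as the arm can. A call is refused whole if a number of a shift passes 5 or a number of a turn 8.59, either way. A call with a gripper value outside its range is refused whole. The fingers move at their own pace and stop on an object; "newtons" is the grip in N (left out, the last holds). Time passes only in rows, so rows that do not move let the fingers close. It gives the time, the measured TCP pose, the force, the opening and the grip force at its end, in the units of the state.
- telemetry.get_state(): the state, without advancing time (a new reading comes with each control period).
- imaging.grab_frame(name): name is "scene" or "top" or "wrist"; returns a dict with "color" (400x640x3 uint8, red, green, blue), "intrinsics" (3x3 intrinsics, pixels), "rvec" (rotation vector, rad) and "tvec" (3), from world to camera coordinates, as OpenCV has them; the wrist camera has in their place "T_tool_cam" (4x4, takes a point from camera to tool coordinates, whose origin is the TCP and whose axes are the flange's). Camera axes: x right, y down, z forward; pixel columns grow to the right and rows downward; lengths in mm; the calibration is good to about 2 mm. A picture is of the moment at which its call begins: read the wrist's pose just before it. There is no depth.
- ticket.finish_job(): hands the job in; it is judged then, once.
Trained networks look in a picture, given as the dict that the camera call returned (one of the last four; its "shot" number tells which), for a name from the list of things; names that differ only in an ending like _2 or _b are one class to them, and where a whole thing is asked for, a point or a joint stands for the part that bears it (a point fixed in the world has none). Each returns a list of dicts, best first, with "p" (0 to 1); they miss things now and then, are a little off and sometimes report something else, mostly with a low value. They report only what shows in the picture. A call takes as long as a camera call. They do not tell look-alikes from the thing itself.
- finder.recognise(query, picture): "box" ([left, top, right, bottom] in pixels, round what is visible of it).
- finder.pinpoint(query, picture): "position" ([column, row] in pixels: a listed point, or the origin of a listed thing).
The state is a dict: "t": time; "joint_pos": joint angles; "joint_velocities": joint speeds; "joint_torque": joint torques, N m; "eef_pos": TCP position; "tool_rot": TCP orientation; "contact_force": force on the tool from outside, world axes, zero at the start; "wrist_torque": the same for the moment, N m; "gripper_width": opening from 0.0 (shut) to 1.0 (fully open); "grip_force": force on a finger pad.
Only numpy, scipy, OpenCV 4.12 (cv2) and the standard library are available. Lean on these libraries where they do the work, as an engineer would, in place of code of your own. Each camera call takes 0.05 s, during which the arm holds its last target. There are 200 camera calls.

## Working session

There is one attempt and no reset: what is moved stays moved. The work goes in short steps, Python scripts to look and compute and a tool call to move; the robot and the scene stay as the last step left them, time stands still between calls to the robot, and variables do not carry over. Pictures are saved under pics/ and viewed, at most 10 in all, crops included, and the job is handed in when it is done.

Besides the shell and the picture viewer there is one more tool, called after "Request:" as name(argument=value, ...) on one line, values as JSON. servo_tool: Moves the arm, as the interface text tells. Its arguments: {"type":"object","properties":{"series":{"type":"array","items":{"type":"number"}},"newtons":{"type":"number"}},"required":["series"]}

```bash
mkdir -p pics; cat > h.py <<'E'
import numpy as np, cv2
from rig import telemetry, imaging, ticket, finder, robot
from scipy.spatial.transform import Rotation as R
def st(): return telemetry.get_state()
def Rt(s):
    q=s["tool_rot"]; return R.from_quat([q[1],q[2],q[3],q[0]])
def cam(name):
    s=st(); f=imaging.grab_frame(name)
    if name=="wrist":
        T=np.eye(4);T[:3,:3]=Rt(s).as_matrix();T[:3,3]=s["eef_pos"];M=T@np.array(f["T_tool_cam"])
        f["_R"],f["_c"]=M[:3,:3],M[:3,3]
    else:
        r=cv2.Rodrigues(np.array(f["rvec"],float))[0]; f["_R"]=r.T; f["_c"]=-r.T@np.array(f["tvec"],float).ravel()
    return f
def ray(f,px,z):
    d=f["_R"]@np.linalg.inv(f["intrinsics"])@np.array([px[0],px[1],1.]); c=f["_c"]
    return c+d*(z-c[2])/d[2]
def save(f,n,box=None,k=1):
    im=f["color"][:,:,::-1]
    if box: im=im[box[1]:box[3],box[0]:box[2]]
    cv2.imwrite("pics/"+n,cv2.resize(im,None,fx=k,fy=k,interpolation=cv2.INTER_CUBIC))
E
python3 - <<'E'
from h import *
for n in ["top","scene"]:
    f=cam(n); save(f,n+"1.png")
    for q,z in [("lid_bamboo_mid",26),("lid_grey_mid",26),("lid_blue_mid",26),("jar",0)]:
        for d in finder.pinpoint(q,f)[:5]: print(n,q,round(d["p"],2),np.round(d["position"]),ray(f,d["position"],z).round())
    print(f["_c"])
E
```

```text
top lid_bamboo_mid 0.89 [466. 216.] [ 409. -428.   26.]
top lid_bamboo_mid 0.88 [414. 245.] [ 332. -277.   26.]
top lid_bamboo_mid 0.76 [453. 136.] [ 642. -409.   26.]
top lid_bamboo_mid 0.71 [447. 174.] [ 531. -384.   26.]
top lid_bamboo_mid 0.62 [399. 175.] [ 529. -245.   26.]
top lid_grey_mid 0.49 [348. 188.] [ 495. -100.   26.]
top lid_blue_mid 0.94 [306. 195.] [479.  21.  26.]
top jar 0.75 [236. 188.] [507. 227.   0.]
[ 321.33038314  -29.5980651  1067.88646309]
scene lid_bamboo_mid 0.91 [174. 199.] [ 447. -427.   26.]
scene lid_bamboo_mid 0.63 [239. 182.] [ 357. -264.   26.]
scene lid_bamboo_mid 0.6 [181. 222.] [ 550. -382.   26.]
scene lid_bamboo_mid 0.58 [236. 223.] [ 555. -243.   26.]
scene lid_grey_mid 0.58 [293. 212.] [ 508. -103.   26.]
scene lid_blue_mid 0.89 [341. 207.] [483.  23.  26.]
scene jar 0.62 [419. 217.] [495. 231.   0.]
[1345.3549032   -65.87279146  631.83085586]
```

View pics/top1.png

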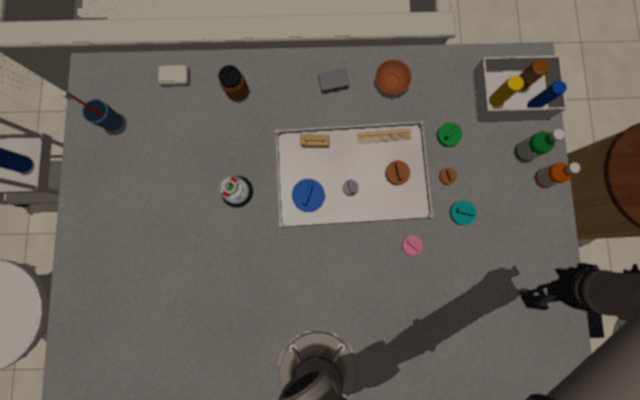

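View pics/scene1.png

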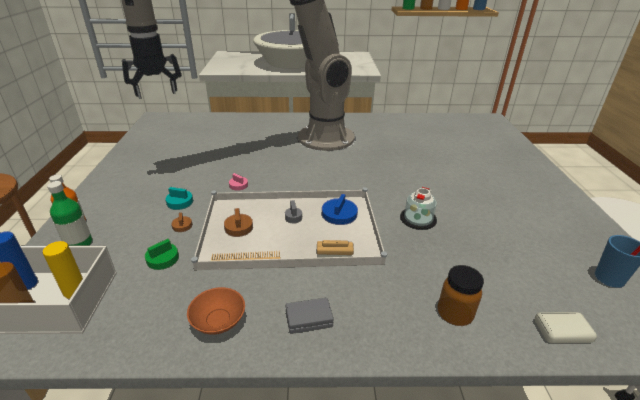

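The top view shows two brown candidates: a large lid in the tray at (398,173) and a small one outside it at (448,176). The others are turquoise (463,212), green (449,134) and pink (412,245). The large brown lid fits, because it is the bigger of the two in its colour and lies in the tray. The jar is at (236,190). I'll confirm in one enlarged crop.

```bash
python3 - <<'E'
from h import *
f=cam("top"); save(f,"crop.png",(200,120,480,240),2.8)
s=st(); print(Rt(s).as_matrix().round(3), f["intrinsics"][0][0])
w=cam("wrist"); print(np.array(w["T_tool_cam"]).round(3), w["intrinsics"])
print(s)
for q,z in [("lid_bamboo_mid",26),("jar",0)]:
    for d in finder.pinpoint(q,f)[:5]: print(q,round(d["p"],2),np.round(d["position"],1),ray(f,d["position"],z).round())
E
```

```text
[[ 0.895  0.446 -0.   ]
 [ 0.446 -0.895  0.   ]
 [-0.    -0.    -1.   ]] 370.5419653071429
[[ 1.00000e-03 -9.56000e-01 -2.94000e-01  7.45890e+01]
 [ 1.00000e+00  1.00000e-03 -1.00000e-03  5.75000e-01]
 [ 1.00000e-03 -2.94000e-01  9.56000e-01 -1.20505e+02]
 [ 0.00000e+00  0.00000e+00  0.00000e+00  1.00000e+00]] [[304.35283293   0.         320.64346501]
 [  0.         304.35283293 198.80801073]
 [  0.           0.           1.        ]]
{'t': 0.55, 'joint_pos': array([ 1.06730732,  0.31092911,  0.01399305,  1.51152172, -0.0043966 ,
        1.31920292, -0.02720499]), 'joint_velocities': array([-7.43305157e-04, -3.45779423e-04,  7.36375878e-04,  7.37814003e-05,
       -2.19321247e-04,  1.03038451e-03,  3.98700175e-04]), 'joint_torque': array([ 4.65944723e-06, -3.79505646e+01,  1.45430253e-01, -2.30688107e+01,
        1.19730493e-02,  2.63032220e-03, -6.45920650e-06]), 'eef_pos': array([ 245.08542421, -492.38013661,  253.27902209]), 'tool_rot': array([-1.17024837e-05,  9.73453131e-01,  2.28886439e-01, -1.48802758e-05]), 'contact_force': array([0.37817742, 0.05950688, 0.14175059]), 'wrist_torque': array([ 0.04539938, -0.02480572,  0.04265325]), 'grip_force': 0.0, 'gripper_width': 0.9992236256177447}
lid_bamboo_mid 0.95 [453.1 130.2] [ 659. -411.   26.]
lid_bamboo_mid 0.85 [414.3 246.4] [ 327. -278.   26.]
lid_bamboo_mid 0.81 [400.2 173.4] [ 534. -250.   26.]
lid_bamboo_mid 0.81 [449.1 173.8] [ 530. -390.   26.]
lid_bamboo_mid 0.78 [461.9 214.8] [ 411. -417.   26.]
jar 0.86 [236.9 189.3] [504. 224.   0.]
jar 0.17 [350.7 183.9] [ 512. -109.    0.]
```

View pics/crop.png

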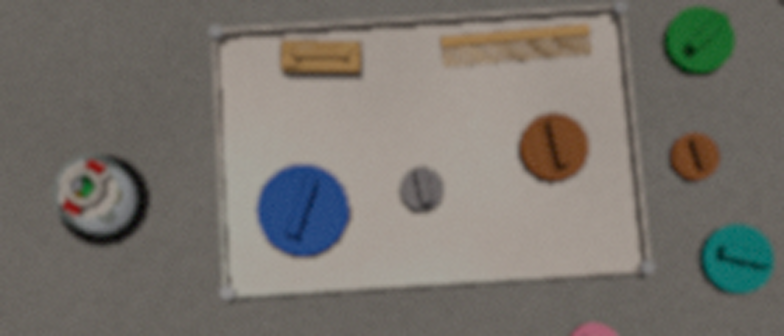

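The crop confirms it: the large brown lid in the tray is at crop (553,147), with its bar nearly along world x (about +8°). The small brown one is at (694,156). The jar's red lugs are at crop (95,167) and (72,208), so the lug line is at about -29°. I'm moving above the lid now.

Request:
servo_tool(series=[3.65,-0.94,0.63,0,0,0,8.5,3.65,-0.94,0.63,0,0,0,8.5,3.65,-0.94,0.63,0,0,0,8.5,3.65,-0.94,0.63,0,0,0,8.5,3.65,-0.94,0.63,0,0,0,8.5,3.65,-0.94,0.63,0,0,0,8.5,3.65,-0.94,0.63,0,0,0,8.5,3.65,-0.94,0.63,0,0,0,8.5,3.65,-0.94,0.63,0,0,0,8.5,3.65,-0.94,0.63,0,0,0,8.5,0,0,0,0,0,8.5,8.5,0,0,0,0,0,8.5,8.5])

```text
t: 1.9
eef_pos: [531.1, -243.5, 189.7]
tool_rot: [-0.001, 0.997, 0.081, -0.0]
contact_force: [-0.7, -0.9, 0.1]
gripper_width: 0.992
grip_force: 0.0
```

```bash
python3 - <<'E'
from h import *
f=cam("wrist"); save(f,"w1.png")
s=st();print(s["eef_pos"].round(1),Rt(s).as_matrix().round(3)[:,0],s["t"])
for d in finder.pinpoint("lid_bamboo_mid",f)[:3]: print(round(d["p"],2),np.round(d["position"],1),ray(f,d["position"],26).round(1))
E
```

```text
[ 530.5 -244.7  190. ] [ 0.988  0.157 -0.   ] 1.95
0.84 [461.8 207.4] [ 532.5 -384.4   26. ]
0.74 [322.4 179. ] [ 538.3 -244.2   26. ]
0.69 [462.1 308.5] [ 419.5 -419.6   26. ]
```

View pics/w1.png

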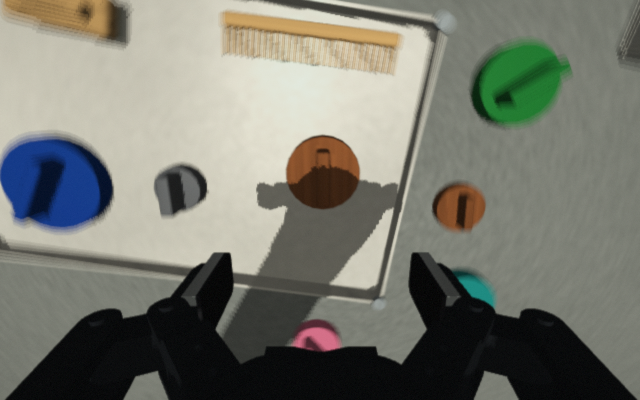

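The wrist view shows the brown lid at (323,172), with its bar nearly vertical in the image, so it's already close to the tool x axis. I'll refine both from the outline and a crop.

```bash
python3 - <<'E'
from h import *
f=cam("wrist"); save(f,"w2.png",(270,120,380,225),5)
hsv=cv2.cvtColor(f["color"],cv2.COLOR_RGB2HSV)
m=((hsv[...,0]<18)&(hsv[...,1]>110)).astype(np.uint8); k=np.zeros_like(m);k[120:225,270:380]=1;m*=k
c=max(cv2.findContours(m,0,2)[0],key=cv2.contourArea); (a,r)=cv2.minEnclosingCircle(c)
e=cv2.fitEllipse(c)
P=np.array([ray(f,p[0],20)[:2] for p in c],np.float32)
print(a,r,e,cv2.minEnclosingCircle(P),ray(f,e[0],20))
E
```

```text
(320.1722106933594, 170.5710906982422) 36.5899772644043 ((320.06756591796875, 170.4733428955078), (71.62986755371094, 71.94526672363281), 89.60209655761719) ((542.7406616210938, -242.9787139892578), 35.937625885009766) [ 543.88120387 -242.90993451   20.        ]
```

View pics/w2.png

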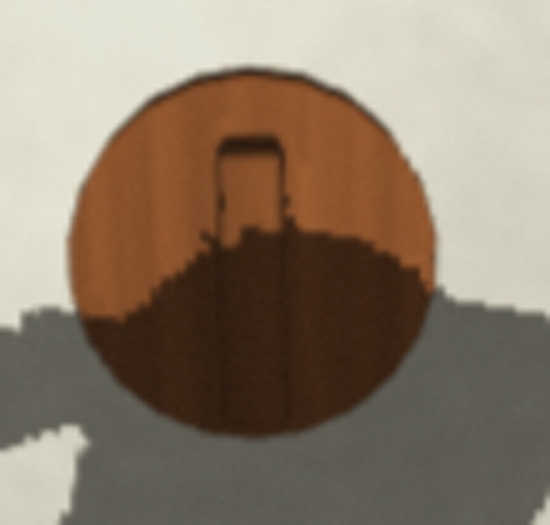

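Request:
servo_tool(series=[1.3,0,2,0,0,0,4.5,0,0,3,0,0,0,4.5,0,0,3,0,0,0,4.5,0,0,3,0,0,0,4.5,0,0,0,0,0,0,4.5,0,0,0,0,0,0,4.5])

```text
t: 2.65
eef_pos: [542.6, -243.8, 80.6]
tool_rot: [-0.0, 0.997, 0.083, -0.0]
contact_force: [-0.5, 0.5, 1.0]
gripper_width: 0.527
grip_force: 0.0
```

```bash
python3 - <<'E'
from h import *
s=st();print(s["eef_pos"].round(1),Rt(s).as_matrix().round(3)[:,0],s["t"],robot.tcp_to_tips)
E
```

```text
[ 542.6 -243.8   80.6] [ 0.986  0.165 -0.   ] 2.65 22.0
```

Request:
servo_tool(series=[0.1,-0.05,1.6,0,0,0,4.5,0,0,1.55,0,0,0,4.5,0,0,0,0,0,0,4.5,0,0,0,0,0,0,0.8,0,0,0,0,0,0,0.8,0,0,0,0,0,0,0.8,0,0,0,0,0,0,0.8,0,0,0,0,0,0,0.8], newtons=60)

```text
t: 3.45
eef_pos: [545.2, -243.5, 50.9]
tool_rot: [0.001, 0.997, 0.083, 0.002]
contact_force: [-0.6, 0.3, 6.4]
gripper_width: 0.124
grip_force: 62.3
```

Request:
servo_tool(series=[0,0,-1,0,0,0,0.8,0,0,-3,0,0,0,0.8,0,0,-4,0,0,0,0.8,0,0,-4,0,0,0,0.8,0,0,-4,0,0,0,0.8,0,0,-4,0,0,0,0.8,0,0,0,0,0,0,0.8])

```text
t: 4.15
eef_pos: [547.0, -244.0, 256.5]
tool_rot: [0.003, 0.997, 0.083, 0.006]
contact_force: [0.2, -0.9, -0.1]
gripper_width: 0.121
grip_force: 61.5
```

Request:
servo_tool(series=[-0.26,-3.5,0,0,0,0,0.8,-0.26,-3.5,0,0,0,0,0.8,-0.26,-3.5,0,0,0,0,0.8,-0.26,-3.5,0,0,0,0,0.8,-0.26,-3.5,0,0,0,0,0.8,-0.26,-3.5,0,0,0,0,0.8,-0.26,-3.5,0,0,0,0,0.8,-0.26,-3.5,0,0,0,0,0.8,-0.26,-3.5,0,0,0,0,0.8,-0.26,-3.5,0,0,0,0,0.8,-0.26,-3.5,0,0,0,0,0.8,-0.26,-3.5,0,0,0,0,0.8])

```text
t: 5.35
eef_pos: [442.8, 167.4, 248.5]
tool_rot: [0.0, 0.997, 0.082, -0.0]
contact_force: [0.5, -0.0, -0.8]
gripper_width: 0.123
grip_force: 61.5
```

Request:
servo_tool(series=[0,0,0,0,0,-7.1,0.8,0,0,0,0,0,-7.1,0.8,0,0,0,0,0,-7.1,0.8,0,0,0,0,0,-7.1,0.8,0,0,0,0,0,-7.1,0.8,0,0,0,0,0,0,0.8,0,0,0,0,0,0,0.8,0,0,0,0,0,0,0.8])

```text
t: 6.15
eef_pos: [443.7, 166.3, 248.7]
tool_rot: [0.0, 0.924, 0.382, -0.0]
contact_force: [-0.3, 0.0, 0.4]
gripper_width: 0.122
grip_force: 61.4
```

```bash
python3 - <<'E'
from h import *
f=cam("wrist"); save(f,"w3.png")
s=st();print(s["eef_pos"].round(1),Rt(s).as_matrix().round(3),s["t"],s["grip_force"],s["gripper_width"],s["joint_pos"].round(2),s["contact_force"].round(1))
for q,z in (("jar",0),("lid_bamboo_mid",200)):
  for d in finder.pinpoint(q,f)[:2]: print(q,round(d["p"],2),np.round(d["position"],1),ray(f,d["position"],z).round(1))
hsv=cv2.cvtColor(f["color"],cv2.COLOR_RGB2HSV)
m=(((hsv[...,0]<8)|(hsv[...,0]>172))&(hsv[...,1]>150)&(hsv[...,2]>60)).astype(np.uint8)
n,l,S,C=cv2.connectedComponentsWithStats(m)
for i in range(1,n):
    if S[i,4]>25: print(S[i],C[i].round(1),ray(f,C[i],85).round(1))
E
```

```text
[443.7 166.3 248.7] [[ 0.709  0.706 -0.   ]
 [ 0.706 -0.709 -0.   ]
 [-0.    -0.    -1.   ]] 6.2 61.44908308982849 0.12438482860903749 [-0.01  0.19 -0.44  1.7   0.08  1.27 -1.26] [-0.6  1.5 -0.5]
jar 0.8 [316.4  98.9] [497.8 227.2   0. ]
lid_bamboo_mid 0.81 [321.7 259.1] [432.5 153.9 200. ]
lid_bamboo_mid 0.8 [622.1 390.1] [510.9 -73.3 200. ]
[335  79  15  22 222] [342.4  89.6] [519.2 214.5  85. ]
[287  93  15  22 223] [294.2 103.7] [480.7 236.4  85. ]
```

View pics/w3.png

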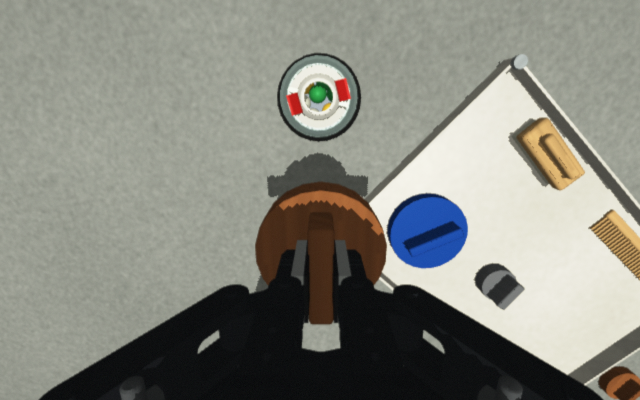

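The view shows the lid held squarely, with its bar on the tool x axis (column 321). The jar's red lugs are at (342,90) and (294,104), giving an axis near (500,225.5) and a lug line at -29.6°. Next I'll measure the lid's offset in the hand from its front arc.

```bash
python3 - <<'E'
from h import *
from scipy.optimize import least_squares
f=cam("wrist"); s=st()
hsv=cv2.cvtColor(f["color"],cv2.COLOR_RGB2HSV)
m=((hsv[...,0]<20)&(hsv[...,1]>90)).astype(np.uint8); m[:150]=0;m[:,:250]=0;m[:,390:]=0
pts=[(c,np.argmax(m[:,c])) for c in range(275,368,3) if m[:,c].any()]
for zz in (46,48,50):
    z=s["eef_pos"][2]-zz
    P=np.array([Rt(s).inv().apply(ray(f,p,z)-s["eef_pos"]) for p in pts])
    r=least_squares(lambda q:np.hypot(P[:,0]-q[0],P[:,1]-q[1])-36,[0,0],loss="soft_l1"); print(zz,r.x.round(1),r.cost)
# collar: white disc outline & foot
g=f["color"][40:150,260:380]; h2=cv2.cvtColor(g,cv2.COLOR_RGB2HSV)
w=((h2[...,2]<75)).astype(np.uint8)
c=max(cv2.findContours(w,0,2)[0],key=cv2.contourArea); e=cv2.fitEllipse(c)
p=(e[0][0]+260,e[0][1]+40); print("foot",p,e[1],ray(f,p,5).round(1),s["eef_pos"].round(1))
E
```

```text
46 [-3.1  0.2] 0.7205609953574537
48 [-3.6  0.2] 0.6274891953319564
50 [-4.   0.2] 0.5928494662415191
foot (318.7302780151367, 96.99132919311523) (82.42030334472656, 86.88443756103516) [501.3 226.8   5. ] [443.8 166.4 248.8]
```

Request:
servo_tool(series=[2.13,-0.06,0,0,0,0,0.8,2.13,-0.06,0,0,0,0,0.8,2.13,-0.06,0,0,0,0,0.8,2.13,-0.06,0,0,0,0,0.8,0,0,3,0,0,0,0.8,0,0,3,0,0,0,0.8,0,0,3,0,0,0,0.8,0,0,1.2,0,0,0,0.8,0,0,0,0,0,0,0.8,0,0,0,0,0,0,0.8,0,0,0,0,0,0,0.8])

```text
t: 7.45
eef_pos: [503.7, 229.0, 148.7]
tool_rot: [-0.0, 0.924, 0.382, 0.002]
contact_force: [0.1, -0.0, -0.8]
gripper_width: 0.125
grip_force: 61.5
```

Request:
servo_tool(series=[-0.15,0,0.4,0,0,0,0.8,0,0,0.4,0,0,0,0.8,0,0,0.3,0,0,0,0.8,0,0,0.3,0,0,0,0.8,0,0,0,0,0,0,0.8,0,0,0,0,0,0,0.8])

```text
t: 8.05
eef_pos: [501.3, 227.2, 132.6]
tool_rot: [-0.0, 0.924, 0.382, -0.0]
contact_force: [-0.3, 0.6, -0.2]
gripper_width: 0.125
grip_force: 61.5
```

Request:
servo_tool(series=[0.05,0,0.3,0,0,0,0.8,0,0,0.3,0,0,0,0.8,0,0,0.2,0,0,0,0.8,0,0,0.2,0,0,0,0.8,0,0,0.1,0,0,0,0.8,0,0,0,0,0,0,0.8,0,0,0,0,0,0,0.8])

```text
t: 8.75
eef_pos: [501.8, 227.6, 121.8]
tool_rot: [0.0, 0.924, 0.382, 0.0]
contact_force: [-0.0, -0.6, -0.5]
gripper_width: 0.123
grip_force: 61.5
```

Request:
servo_tool(series=[0,0,0.1,0,0,0,0.8,0,0,0.1,0,0,0,0.8,0,0,0,0,0,0,0.8,0,0,0,0,0,0,0.8])

```text
t: 9.15
eef_pos: [501.9, 227.7, 120.0]
tool_rot: [0.0, 0.924, 0.382, 0.0]
contact_force: [-0.4, -0.3, 0.9]
gripper_width: 0.124
grip_force: 61.8
```

Request:
servo_tool(series=[0,0,0.1,0,0,0,0.8,0,0,0.1,0,0,0,0.8,0,0,0,0,0,0,0.8,0,0,0,0,0,0,0.8])

```text
t: 9.55
eef_pos: [501.9, 227.7, 119.8]
tool_rot: [0.0, 0.924, 0.382, 0.0]
contact_force: [-3.9, -1.9, 10.5]
gripper_width: 0.122
grip_force: 63.2
```

It's seated: TCP is at 119.8 and it's pressing with 10 N. I'm starting the clockwise twist.

Request:
servo_tool(series=[0,0.03,-0.05,0,0,5,0.8,0,0.03,0,0,0,5,0.8,0,0.03,0,0,0,5,0.8,0,0.03,0,0,0,5,0.8,0,0.03,0,0,0,5,0.8,0,0.03,0,0,0,5,0.8,0,0,0,0,0,0,0.8])

```text
t: 10.25
eef_pos: [504.1, 226.9, 119.9]
tool_rot: [-0.001, 0.992, 0.129, 0.002]
contact_force: [-0.2, -0.0, 5.6]
gripper_width: 0.124
grip_force: 62.3
```

```bash
python3 - <<'E'
from h import *
s=st();m=Rt(s).as_matrix();print(s["eef_pos"].round(1),np.degrees(np.arctan2(m[1,0],m[0,0])).round(1),s["contact_force"].round(1),s["wrist_torque"].round(2),s["joint_pos"].round(2))
E
```

```text
[504.1 226.9 119.9] 14.9 [-0.2 -0.   5.6] [0.   0.02 0.  ] [-0.22  0.45 -0.31  1.69  0.16  1.03 -1.9 ]
```

Request:
servo_tool(series=[0,0.03,0,0,0,5,0.8,0,0.03,0,0,0,5,0.8,0,0.03,0,0,0,5,0.8,0,0.03,0,0,0,5,0.8,0,0.03,0,0,0,5,0.8,0,0.03,0,0,0,5,0.8,0,0.03,0,0,0,5,0.8,0,0.03,0,0,0,5,0.8,0,0,0,0,0,0,0.8,0,0,0,0,0,0,0.8])

```text
t: 11.25
eef_pos: [504.0, 224.5, 119.9]
tool_rot: [-0.001, 0.976, -0.217, 0.002]
contact_force: [-0.6, 0.3, 6.1]
gripper_width: 0.122
grip_force: 62.3
```

```bash
python3 - <<'E'
from h import *
s=st();m=Rt(s).as_matrix();print(s["eef_pos"].round(1),np.degrees(np.arctan2(m[1,0],m[0,0])).round(1),s["contact_force"].round(1),s["wrist_torque"].round(2),s["joint_pos"].round(2))
E
```

```text
[504.  224.5 119.9] -25.0 [-0.6  0.3  6.1] [ 0.01  0.02 -0.11] [-0.33  0.43 -0.17  1.69  0.08  1.02 -2.53]
```

Request:
servo_tool(series=[0,0.01,0,0,0,2,0.8,0,0.01,0,0,0,2,0.8,0,0.01,0,0,0,2,0.8,0,0,0,0,0,0,0.8,0,0,0,0,0,0,0.8])

```text
t: 11.75
eef_pos: [503.9, 224.3, 119.9]
tool_rot: [-0.001, 0.964, -0.268, 0.002]
contact_force: [0.0, 0.5, 5.4]
gripper_width: 0.119
grip_force: 62.3
```

```bash
cat > p.py <<'E'
from h import *
s=st();m=Rt(s).as_matrix();print(s["eef_pos"].round(1),np.degrees(np.arctan2(m[1,0],m[0,0])).round(1),s["contact_force"].round(1),s["wrist_torque"].round(2),s["joint_pos"].round(2))
E
python3 p.py
```

```text
[503.9 224.3 119.9] -31.0 [0.  0.5 5.4] [-0.    0.    0.02] [-0.34  0.43 -0.14  1.7   0.07  1.02 -2.62]
```

Request:
servo_tool(series=[0,0.01,0,0,0,1,0.8,0,0.01,0,0,0,1,0.8,0,0,0,0,0,0,0.8,0,0,0,0,0,0,0.8])

```text
t: 12.15
eef_pos: [503.8, 224.1, 119.9]
tool_rot: [-0.001, 0.959, -0.284, 0.002]
contact_force: [0.8, -0.6, 5.9]
gripper_width: 0.124
grip_force: 62.3
```

```bash
python3 p.py
```

```text
[503.8 224.1 119.9] -33.0 [ 0.8 -0.6  5.9] [ 0.05 -0.07  0.06] [-0.35  0.43 -0.14  1.7   0.07  1.02 -2.65]
```

Request:
servo_tool(series=[0,0,-0.05,0,0,0,0.8,0,0,0,0,0,0,4.5,0,0,0,0,0,0,4.5,0,0,0,0,0,0,4.5,0,0,0,0,0,0,4.5,0,0,-3,0,0,0,4.5,0,0,-3,0,0,0,4.5,0,0,-3,0,0,0,4.5,-3,0,-2,0,0,0,4.5,-3,0,0,0,0,0,4.5,0,0,0,0,0,0,4.5,0,0,0,0,0,0,4.5])

```text
t: 13.35
eef_pos: [451.5, 256.3, 228.7]
tool_rot: [0.0, 0.959, -0.283, 0.0]
contact_force: [0.7, -0.5, 0.7]
gripper_width: 0.524
grip_force: 0.0
```

```bash
python3 - <<'E'
from h import *
f=cam("wrist"); save(f,"w4.png",(220,20,420,170),4); s=st(); print(s["eef_pos"],s["t"])
for d in finder.pinpoint("lid_bamboo_mid",f)[:2]: print(d,ray(f,d["position"],95).round(1))
E
```

```text
[452.26795318 255.29041539 228.43104113] 13.4
{'position': [321.5, 127.6], 'p': 0.68} [499.1 223.9  95. ]
```

View pics/w4.png

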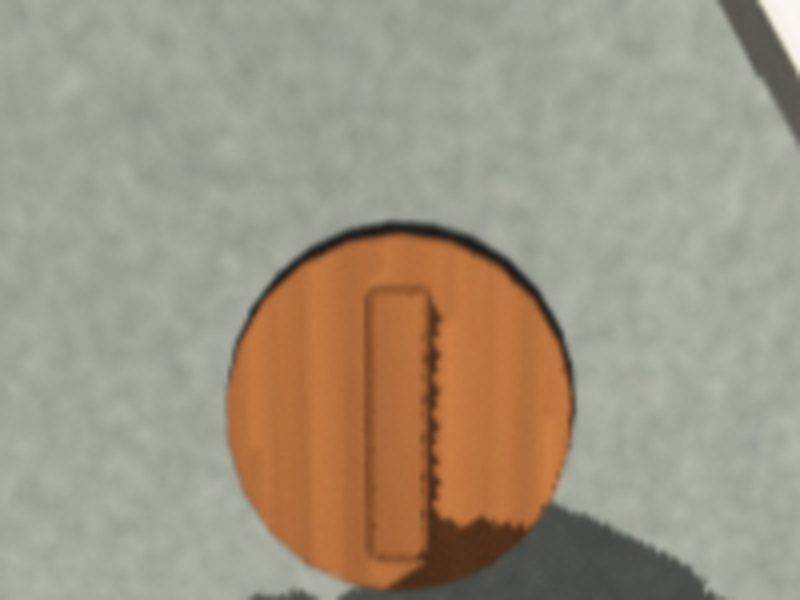

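The lid sits level on the jar, with its cap centred at crop (400,405), about (499,224) in the world. Its bar is at about -33°, within a few degrees of the measured lug line, and the gripper is clear. I'm handing the job in.

```bash
python3 -c "
from h import *
print(ticket.finish_job())"
```

```text
the job is handed in; nothing more can be done
None
```

The bamboo lid is on the jar, dropped right down, twisted clockwise to about 3° past the measured lug line (short of its stop, which I did not reach), and released; the job is handed in but I got no verdict back.

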